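# Knock the raised locking pin of the chin-rest bracket home

## Task

The bracket for the chin rest is held by three locking pins, and one of them has sprung up and stands proud. Pick up the small mallet by its handle and knock that pin briskly down with the mallet's face until its head is home like the other two, without touching the pin with the gripper. Then stand the mallet back upright on its head on the bare worktop and let go of it.

Things in the scene. Friction and masses are not known exactly. Their poses are not given: they have to be found in the camera images.
- mallet: Small mallet (0.28 kg, nearly all in the head) standing on its head: upright cylindrical head 36 mm across, 60 mm high, steel with white nylon faces; level wooden handle 18 mm wide, 16 mm high, its axis 34 mm above the lower face, reaching 128 mm from the head's axis. Origin: centre of the lower face, the one to strike with; z up along the head's axis, handle along -x.
- mallet_grip (a point): The place to grip the mallet: centre of the handle's section, 45 mm along the mallet's -x from the head's axis and 34 mm above the lower face. Grip it across the handle (along the mallet's y, 18 mm wide). Same axes as the mallet. The towel and soap dispensers hang on the wall behind and to the right of the mallet: come to it from the robot's side, not past them.
- pin_top (a point): Centre of the flat top of the raised pin's head (14 mm across, 7 mm shank); z up. One of three equal pins in a row along this frame's y, 45 mm apart, any of the three; steel plate on an 80 x 180 mm aluminium block fixed to the worktop, plate top 34 mm above it. The raised pin's top stands 19 to 22 mm above the plate, those of the two pins that are home 4 to 5 mm.
- sprung_pin (a joint): How far the raised pin is driven down, m: 0 fully up, 0.018 fully home (head on the plate, hard stop). Moves straight down under 5 to 8 N and stays where it is left.
Not all that is in view belongs to the job. Leave any blue or yellow look-alike of the mallet alone.

How it is judged:
On the way, in this order (a step that is already met when the one before it is completed fails the run):
1. the mallet is lifted (height (world z) of mallet above 0.05 m), for 0.1 s.
2. the mallet strikes the pin, which moves down under it at more than 0.03 m/s (contact force between mallet and sprung_pin above 0.5 N and velocity of joint sprung_pin above 0.03 m/s).
At the end, for the whole second after the job is handed in: The pin has been driven down at least 14 mm of its 18 mm, and the mallet stands released and at rest on the worktop, on the lower face of its head (face within 10 mm of the worktop, tilt under 0.2 rad) (value of joint sprung_pin above 0.014 m and height (world z) of mallet below 0.01 m and angle between mallet's own z axis and vertical below 0.2 rad and linear speed of mallet below 0.02 m/s); the robot touches nothing.
It fails at once if the gripper or arm pushes the pin (contact force between any of the fingers, the arm and sprung_pin above 1 N).
It also fails if it takes over 40 s, if anything falls off the work surface, if the arm or the gripper's body presses on something with over 40 N, if the wrist force passes 120 N, or if a joint passes its speed limit or range.

## Robot

A 6-joint arm with a two-finger parallel gripper is mounted at the origin on a cart in front of the work surface, level with it; the furniture and walls round the work are solid. World frame = base frame: x ahead of the robot, y to its left, z up, the work surface at z = 0. Lengths are in m, angles in rad, forces in N, time in s.
With the tool pointing down it reaches from about 0.35 to 0.775 m from the base axis. Payload 5.5 kg.
Tool frame: the origin (TCP) lies on the centre line of the jaws, within the pads' length; the fingertips stand 11 mm ahead of it and the grasp point (between the pads) lies 8 mm behind it (env.tip_reach is the distance from the TCP to the fingertips, in m); z points along the fingers, x is the direction in which the jaws open and shut, and the axes are right-handed (so a half turn about z gives the same grasp; the last joint's range is limited). The gripper opens to 85 mm and grips with 20 to 120 N. Pads are 22 mm wide; open, the fingers measure 114 mm over their backs; the gripper's body (76 mm by 85 mm) begins 54 mm behind the grasp point. The pads swing forward as they close: fully open they stand 13 mm farther back than shut.
Start: joints at [1.15, 0.313, 0.046, 1.304, 0, 1.431], TCP at [0.159, 0.553, 0.242] pointing down, gripper open.
Joint ranges: [-2.76, 2.76], [-0.86, 1.69], [-1.03, 1.26], [-2.2, 2.34], [-1.47, 1.5], [-3.14, 3.14]. Speed limits (rad/s): [2.57, 2.57, 3.14, 3.14, 3.14, 3.14].

## Interface

Orientations are given as a unit quaternion [w, x, y, z].
In Python, from workcell import env gives the robot as it stands.
- The arm moves only by the tool carry_out, never from a script. Its argument "moves" is one flat list of numbers, 7 for each row, row after row: the gripper command: -1 is shut, 1 is fully open, values between are in proportion, then the shift along the tool's x, y, z in m, then the turn, a rotation vector about the tool's x, y, z in degrees. A call has exactly 5 rows; each row shifts and turns the pose as measured when the row begins, along the tool's axes as they then stand; what a row does not reach is not made up. A row lasts 1/8 s, in which the tool goes at most 62.5 mm and 10.7 degrees, less where a joint would pass 70% of its speed; a pose out of reach is approached as far as the arm can. A call is refused whole if a number of a shift passes 0.0625 or a number of a turn 10.7, either way. A call with a gripper value outside its range is refused whole. The fingers move at their own pace and stop on an object; "squeeze" is the grip in N (left out, the last holds). Time passes only in rows, so rows that do not move let the fingers close, or fill a call up. It gives the time, the measured TCP pose, the force and the opening at its end, in the units of the state.
- env.get_state(): the state, without advancing time (a new reading comes with each control period).
- env.read_camera(name): name is "scene" or "top"; returns the picture (420x560x3 uint8, red, green, blue); there is no depth.
- env.calibration(name): a dict with "camera_matrix" (3x3 intrinsics, pixels), "rvec" (rotation vector, rad) and "tvec" (3), from world to camera coordinates, as OpenCV has them. Camera axes: x right, y down, z forward; pixel columns grow to the right and rows downward; lengths in m; the calibration is good to about 2 mm. A picture is of the moment at which its call begins. calibration takes no time and is no camera call.
- env.hand_in(): hands the job in, once; it reports no verdict.
The state is a dict: "clock": time; "joint_pos": joint angles; "qvel": joint speeds; "tau": joint torques, N m; "tcp_pos": TCP position; "orientation": TCP orientation; "wrist_force": force on the tool from outside, world axes, zero at the start; "ft_torque": the same for the moment, N m; "finger_gap": finger opening in m.
Only numpy, scipy, OpenCV 4.12 (cv2) and the standard library are available. Lean on these libraries where they do the work, as an engineer would, in place of code of your own. Each camera call takes 0.05 s, during which the arm holds its last target. There are 200 camera calls.

## Working session

There is one attempt and no reset: what is moved stays moved. The work goes in short steps, Python scripts to look and compute and a tool call to move; the robot and the scene stay as the last step left them, time stands still between calls to the robot, and variables do not carry over. Pictures are saved under pics/ and viewed, about 8 in all and at most 12, crops included, and the job is handed in when it is done.

Besides the shell and the picture viewer there is one more tool, called after "Call:" as name(argument=value, ...) on one line, values as JSON. carry_out: Moves the arm, as the interface text tells. Its arguments: {"type":"object","properties":{"moves":{"type":"array"},"squeeze":{"type":"number"}},"required":["moves"]}

```bash
ls; mkdir -p pics; python3 - <<'E'
from workcell import env
import cv2
s=env.get_state();print(s)
for n in("scene","top"):
    cv2.imwrite(f"pics/{n}0.png",env.read_camera(n)[:,:,::-1]);c=env.calibration(n);print(n,c)
E
```

```text
pics
{'clock': 0.0, 'joint_pos': array([ 1.15044158e+00,  3.14024696e-01,  4.49509017e-02,  1.30360265e+00,
       -3.09185216e-05,  1.43119808e+00]), 'qvel': array([ 1.14319484e-03,  9.70613098e-05, -5.50158104e-04, -6.04635776e-04,
       -4.05424119e-04, -1.40980166e-03]), 'tau': array([ 1.84572651e-03, -4.80619740e+01,  2.98536408e+01,  1.92646973e-02,
       -2.23273641e-04, -5.35877689e-06]), 'tcp_pos': array([0.15913061, 0.55201439, 0.24138356]), 'orientation': array([ 4.68680373e-04,  7.99087433e-01,  6.01214097e-01, -8.15038021e-04]), 'wrist_force': array([-0.10201339, -0.06148126,  0.36224069]), 'ft_torque': array([ 0.00981399, -0.0020982 ,  0.01701546]), 'finger_gap': 0.08544193636886971}
scene {'camera_matrix': array([[462.77894806,   0.        , 270.50317056],
       [  0.        , 462.77894806, 201.73369014],
       [  0.        ,   0.        ,   1.        ]]), 'rvec': array([ 2.06158543, -1.30881672,  0.50783679]), 'tvec': array([-0.2008484 ,  0.38863797,  0.58072259])}
top {'camera_matrix': array([[442.47621373,   0.        , 279.60139654],
       [  0.        , 442.47621373, 207.31870954],
       [  0.        ,   0.        ,   1.        ]]), 'rvec': array([ 2.12772957, -2.1699427 ,  0.17040749]), 'tvec': array([0.02175803, 0.4852177 , 0.88779475])}
```

View pics/scene0.png

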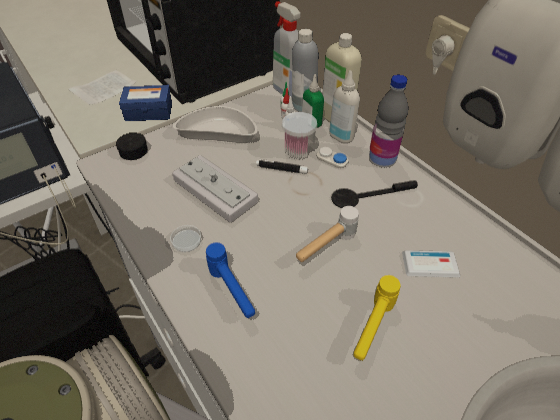

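View pics/top0.png

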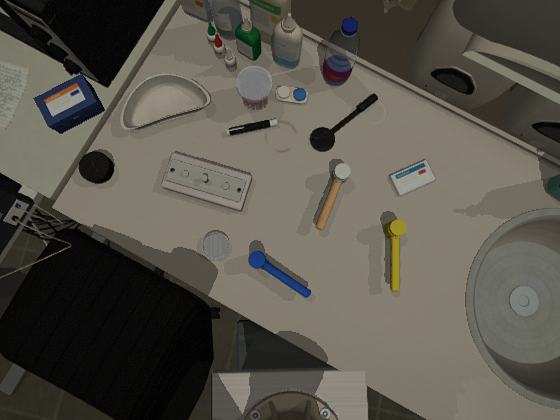

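```bash
cat > h.py <<'E'
import cv2,numpy as np
from workcell import env
C={n:env.calibration(n) for n in("scene","top")}
def ray(n,p):
    c=C[n];R=cv2.Rodrigues(c["rvec"])[0];o=-R.T@c["tvec"]
    return o,R.T@np.linalg.solve(c["camera_matrix"],[p[0],p[1],1.])
def onz(n,p,z):
    o,d=ray(n,p);return o+d*(z-o[2])/d[2]
def proj(n,P):
    c=C[n];return cv2.projectPoints(np.array(P,float).reshape(-1,1,3),c["rvec"],c["tvec"],c["camera_matrix"],None)[0][:,0]
def tri(p,q):
    o,d=ray("scene",p);a,b=ray("top",q)
    st=np.linalg.lstsq(np.c_[d,-b],a-o,rcond=None)[0]
    P,Q=o+d*st[0],a+b*st[1];return (P+Q)/2,np.linalg.norm(P-Q)
E
python3 - <<'E'
from h import *
print(onz("top",(342,172),.06),onz("top",(322,226),.042),onz("top",(207,178),.055))
print(proj("top",[[.159,.553,.242],[0,0,0]]))
t=cv2.imread("pics/top0.png");s=cv2.imread("pics/scene0.png")
f=lambda im,x,y,w,h,k:cv2.resize(im[y:y+h,x:x+w],None,fx=k,fy=k,interpolation=cv2.INTER_CUBIC)
a=f(t,150,140,110,75,4);b=f(s,165,145,110,75,4);c=f(t,300,150,80,90,3);d=f(s,285,195,90,90,3)
W=np.zeros((580,880,3),np.uint8);W[:300,:440]=a;W[:300,440:]=b;W[310:580,:240]=c;W[310:580,440:710]=d
cv2.imwrite("pics/crop1.png",W[:, :])
E
```

```text
[ 0.55306912 -0.1175092   0.06      ] [ 0.44403703 -0.07435879  0.042     ] [0.54666411 0.1608697  0.055     ]
[[-74.22403712 408.47333055]
 [290.44558267 449.150832  ]]
```

View pics/crop1.png

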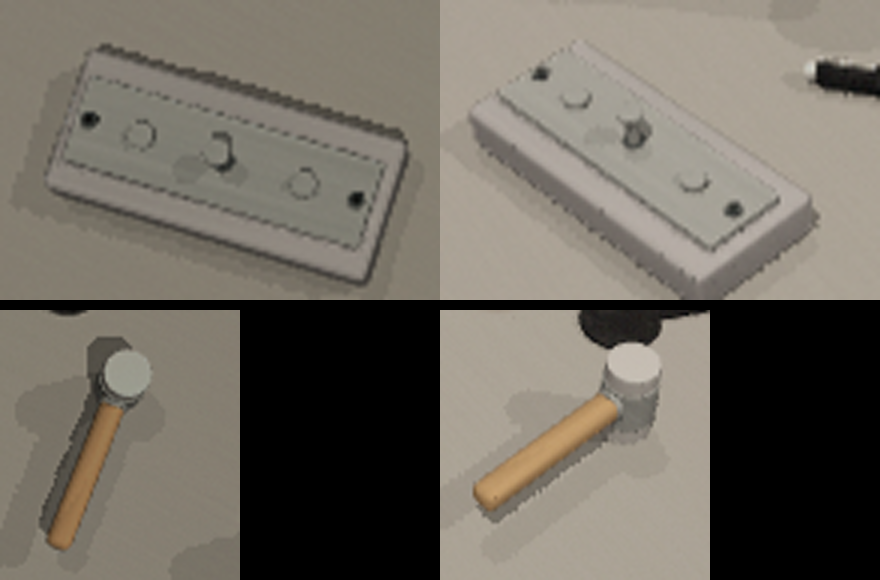

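```bash
python3 - <<'E'
from h import *
print("head",tri((349.7,212.3),(342.3,171)),onz("top",(342.3,171),.06)[:2],onz("scene",(349.7,212.3),.06)[:2])
for a,b in [((199.0,169.3),(185,173.7)),((228,190.3),(226,186)),((213.2,173.2),(203.9,177.6))]:
    print("pin",tri(a,b))
print("rest pins",[onz("top",p,.0385)[:2] for p in((185,173.7),(226,186))],[onz("scene",p,.0385)[:2] for p in((199,169.3),(228,190.3))])
for z in(.053,.055,.056):print(onz("top",(203.9,177.6),z)[:2],onz("scene",(213.2,173.2),z)[:2])
for n in C:
    hsv=cv2.cvtColor(cv2.imread(f"pics/{n}0.png"),cv2.COLOR_BGR2HSV)
    m=cv2.inRange(hsv,(5,80,80),(20,255,255))
    x,y=((300,150,) if n=="top" else (285,195));k=np.zeros_like(m);k[y:y+90,x:x+90]=m[y:y+90,x:x+90]
    c=max(cv2.findContours(k,0,2)[0],key=cv2.contourArea);r=cv2.minAreaRect(c);bp=cv2.boxPoints(r)
    v=[r[0]]; e=[(bp[i]+bp[(i+1)%4])/2 for i in range(4)]
    print(n,r,[np.round(onz(n,p,.036 if n=="top" else .034)[:2],4) for p in e])
E
```

```text
head (array([ 0.55567902, -0.1186665 ,  0.05817272]), np.float64(0.000360302613740659)) [ 0.55516526 -0.11821484] [ 0.55412863 -0.11917088]
pin (array([0.56127033, 0.210321  , 0.03486438]), np.float64(0.00012403734251009675))
pin (array([0.53294824, 0.12452526, 0.03441388]), np.float64(0.0011388162921426917))
pin (array([0.54894835, 0.16748777, 0.05058536]), np.float64(0.0011825249235084554))
rest pins [array([0.56039072, 0.20962539]), array([0.53245611, 0.1236087 ])] [array([0.55807052, 0.20774529]), array([0.52915537, 0.12268255])]
[0.54806794 0.16757815] [0.547136   0.16545296]
[0.54762419 0.1672551 ] [0.54534996 0.1641659 ]
[0.54740231 0.16709357] [0.54445694 0.16352237]
scene ((319.57598876953125, 241.9292449951172), (10.84850788116455, 55.412254333496094), 53.392921447753906) [array([ 0.4938, -0.0795]), array([ 0.5405, -0.1115]), array([ 0.48  , -0.0972]), array([ 0.4363, -0.0667])]
top ((327.9310302734375, 205.17239379882812), (8.170594215393066, 50.88051986694336), 21.801406860351562) [array([ 0.4915, -0.0811]), array([ 0.5382, -0.1107]), array([ 0.4848, -0.0967]), array([ 0.439 , -0.0675])]
```

The middle pin is the raised one, at about (0.5465, 0.167). The mallet head is at (0.555, -0.1185) with yaw about -23.6°, and the grip point is at (0.514, -0.1005, 0.034). I'll go above it first.

Call:
carry_out(moves=[0.2,-0.03,0.04,0,0,0,7.5,0.2,-0.036,0.046,0,0,0,0,0.2,-0.036,0.046,0,0,0,0,0.2,-0.036,0.046,0,0,0,0,0.2,-0.036,0.046,0,0,0,0], squeeze=110)

```text
clock: 0.72
tcp_pos: [0.3014, 0.3024, 0.2388]
orientation: [0.001, 0.836, 0.549, -0.002]
wrist_force: [0.5, -0.3, 0.5]
finger_gap: 0.0511
```

Call:
carry_out(moves=[0.2,-0.036,0.046,0,0,0,0,0.2,-0.036,0.046,0,0,0,0,0.2,-0.036,0.046,0.01,0,0,0,0.2,-0.036,0.046,0.01,0,0,0,0.2,-0.036,0.046,0.01,0,0,0])

```text
clock: 1.35
tcp_pos: [0.4442, 0.0369, 0.2091]
orientation: [0.002, 0.835, 0.55, -0.0]
wrist_force: [1.2, -0.7, -0.8]
finger_gap: 0.0513
```

```bash
cat >> h.py <<'E'
from scipy.spatial.transform import Rotation as Ro
def rel(P,yawx=66.4):
    s=env.get_state();q=s["orientation"];R=Ro.from_quat(np.r_[q[1:],q[0]])
    th=np.radians(yawx);x=np.array([np.cos(th),np.sin(th),0]);z=np.array([0,0,-1.]);G=Ro.from_matrix(np.c_[x,np.cross(z,x),z])
    print(round(s["clock"],2),"tcp",s["tcp_pos"].round(4),"shift",R.inv().apply(np.array(P)-s["tcp_pos"]).round(4),"turn",(R.inv()*G).as_rotvec(degrees=True).round(2),"gap",round(s["finger_gap"],4),"F",s["wrist_force"].round(1))
E
python3 -c "
from h import *
rel([.514,-.1005,.1])"
```

```text
1.35 tcp [0.4442 0.0369 0.2091] shift [-0.0983  0.1183  0.1096] turn [0.12 0.13 0.29] gap 0.0513 F [ 1.2 -0.7 -0.8]
```

Call:
carry_out(moves=[0.0,-0.033,0.039,0.03,0,0,0.3,0.0,-0.033,0.039,0.03,0,0,0,0.0,-0.025,0.03,0.03,0,0,0,0.0,-0.007,0.01,0.018,0,0,0,0.0,0,0,0,0,0,0])

```text
clock: 1.98
tcp_pos: [0.5156, -0.1097, 0.0965]
orientation: [0.001, 0.839, 0.544, -0.0]
wrist_force: [-0.0, 0.2, 0.5]
finger_gap: 0.0429
```

```bash
python3 -c "
from h import *
rel([.514,-.1005,.026])
t=env.read_camera('top')[:,:,::-1];s=env.read_camera('scene')[:,:,::-1]
f=lambda im,x,y:cv2.resize(im[y:y+130,x:x+130],None,fx=3,fy=3,interpolation=cv2.INTER_CUBIC)
cv2.imwrite('pics/c2.png',np.hstack([f(t,270,130),f(s,265,160)]))"
```

```text
1.98 tcp [ 0.5156 -0.1097  0.0965] shift [ 0.0078 -0.0053  0.0704] turn [ 0.06  0.08 -0.47] gap 0.0429 F [-0.   0.2  0.5]
```

View pics/c2.png

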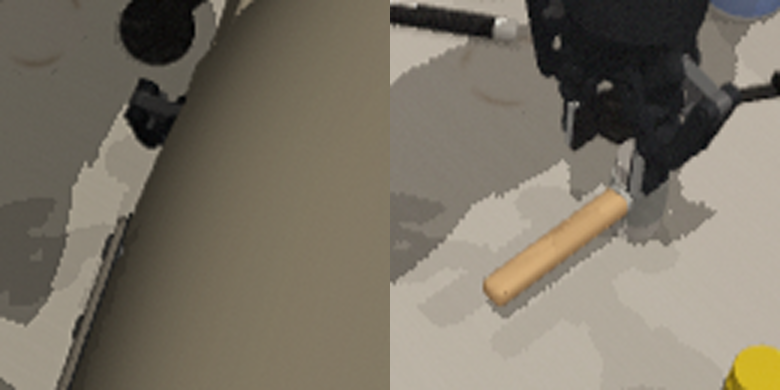

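The scene crop shows the fingers straddling the handle, with the near finger at about (645,170) in the crop. The arm hides the top view. I'll correct by the computed shift and descend.

Call:
carry_out(moves=[0.0,0.008,-0.005,0,0,0,-0.4,0.0,0,0,0.03,0,0,0,0.0,0,0,0.02,0,0,0,0.0,0,0,0.01,0,0,0,0.0,0,0,0,0,0,0])

```text
clock: 2.7
tcp_pos: [0.517, -0.0943, 0.0428]
orientation: [0.005, 0.834, 0.551, 0.003]
wrist_force: [-0.7, 0.0, 0.0]
finger_gap: 0.0427
```

```bash
python3 -c "
from h import *
rel([.514,-.1005,.026])"
```

```text
2.7 tcp [ 0.517  -0.0943  0.0428] shift [-0.0069 -0.0005  0.0167] turn [ 0.68 -0.03  0.49] gap 0.0427 F [-0.7  0.   0. ]
```

Call:
carry_out(moves=[0.0,-0.006,0,0.006,0.6,0,0.3,0.0,0,0,0.006,0,0,0,0.0,0,0,0.004,0,0,0,0.0,0,0,0,0,0,0,0.0,0,0,0,0,0,0])

```text
clock: 3.32
tcp_pos: [0.5161, -0.1006, 0.0278]
orientation: [0.002, 0.836, 0.549, 0.001]
wrist_force: [-0.3, 0.3, 0.4]
finger_gap: 0.0427
```

```bash
python3 -c "
from h import *
rel([.514,-.1005,.026])"
```

```text
3.33 tcp [ 0.5161 -0.1006  0.0278] shift [-0.0008 -0.0019  0.0018] turn [ 0.23 -0.04  0.17] gap 0.0427 F [-0.3  0.3  0.4]
```

Good; close the gripper.

Call:
carry_out(moves=[-0.3,0,-0.002,0.001,0,0,0,-0.6,0,0,0,0,0,0,-1,0,0,0,0,0,0,-1,0,0,0,0,0,0,-1,0,0,0,0,0,0], squeeze=110)

```text
clock: 3.95
tcp_pos: [0.5141, -0.0997, 0.0271]
orientation: [0.002, 0.836, 0.549, 0.001]
wrist_force: [0.2, -0.3, -0.5]
finger_gap: 0.0159
```

Call:
carry_out(moves=[-1,0,0,-0.02,0,0,0,-1,0,0,-0.03,0,0,0,-1,0,0,-0.03,0,0,0,-1,0,0,-0.02,0,0,0,-1,0,0,0,0,0,0])

```text
clock: 4.58
tcp_pos: [0.5111, -0.0986, 0.1265]
orientation: [-0.001, 0.836, 0.549, -0.001]
wrist_force: [-0.8, -0.2, -2.2]
finger_gap: 0.0158
```

```bash
python3 -c "
from h import *
rel([.505,.185,.1])
s=env.read_camera('scene')[:,:,::-1]
f=lambda im,x,y:cv2.resize(im[y:y+150,x:x+150],None,fx=4,fy=4,interpolation=cv2.INTER_CUBIC)
cv2.imwrite('pics/c3.png',f(s,255,120))"
```

```text
4.58 tcp [ 0.5111 -0.0986  0.1265] shift [ 0.2578 -0.1183  0.027 ] turn [-0.19 -0.02  0.18] gap 0.0158 F [-0.8 -0.2 -2.2]
```

View pics/c3.png

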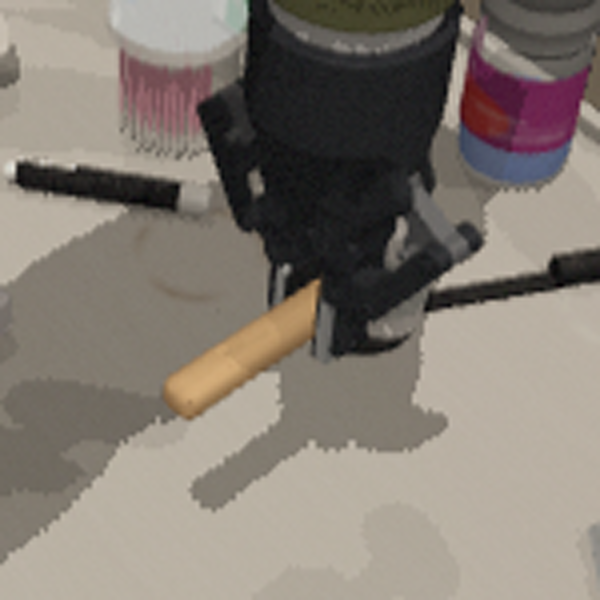

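The mallet is held level: handle end at about (185,398) in the crop, its shadow separate on the table. Now over to a point above the pin.

Call:
carry_out(moves=[-1,0.036,-0.016,0,0,0,0,-1,0.05,-0.023,0,0,0,0,-1,0.05,-0.023,0,0,0,0,-1,0.05,-0.023,0,0,0,0,-1,0.04,-0.018,0,0,0,0])

```text
clock: 5.25
tcp_pos: [0.5031, 0.1535, 0.118]
orientation: [-0.005, 0.838, 0.545, -0.005]
wrist_force: [-0.2, -0.1, -1.9]
finger_gap: 0.0164
```

```bash
python3 -c "
from h import *
rel([.5054,.1856,.115])
print(proj('scene',[[.511-.076,-.0986+.033,.1335]]))"
```

```text
5.25 tcp [0.5031 0.1535 0.118 ] shift [ 0.0303 -0.0109  0.003 ] turn [-0.81  0.2  -0.32] gap 0.0164 F [-0.2 -0.1 -1.9]
[[298.11270364 221.0131011 ]]
```

Call:
carry_out(moves=[-1,0.02,-0.008,0,-0.8,0,0,-1,0.006,-0.002,0,0,0,0,-1,0,0,0,0,0,0,-1,0,0,0,0,0,0,-1,0,0,0,0,0,0])

```text
clock: 5.88
tcp_pos: [0.501, 0.1825, 0.1125]
orientation: [-0.001, 0.837, 0.546, -0.006]
wrist_force: [0.6, -0.5, -2.8]
finger_gap: 0.0162
```

```bash
python3 -c "
from h import *
rel([.5054,.1856,.115])
t=env.read_camera('top')[:,:,::-1];s=env.read_camera('scene')[:,:,::-1]
f=lambda im,x,y:cv2.resize(im[y:y+130,x:x+130],None,fx=3,fy=3,interpolation=cv2.INTER_CUBIC)
cv2.imwrite('pics/c4.png',np.hstack([f(t,140,110),f(s,150,110)]))"
```

```text
5.88 tcp [0.501  0.1825 0.1125] shift [ 0.0046  0.0027 -0.0026] turn [-0.43  0.51 -0.16] gap 0.0162 F [ 0.6 -0.5 -2.8]
```

View pics/c4.png

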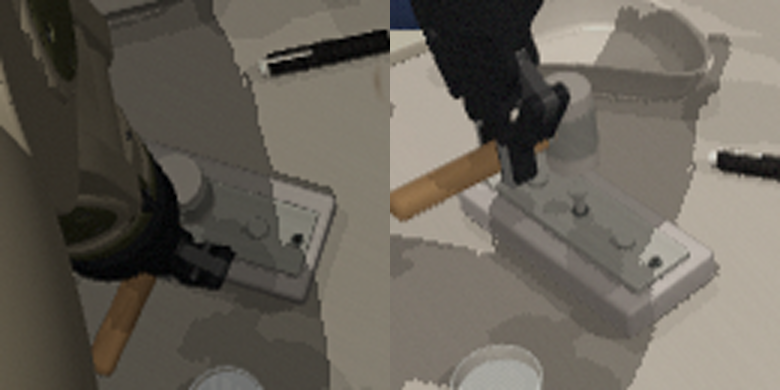

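```bash
python3 -c "
from h import *
print(proj('scene',[[.5421,.1637,.1455],[.5421,.1637,.0855]]),proj('top',[[.5421,.1637,.1455]]))
print(onz('scene',(209.5,139.5),.1455), onz('top',(140+60,110+60),.1455))
rel([.5054,.1856,.115])"
```

```text
[[207.49823799 138.60142106]
 [210.94819918 162.82581258]] [[197.97424935 170.03825347]]
[0.54135582 0.15893678 0.1455    ] [0.54210417 0.15994316 0.1455    ]
5.97 tcp [0.5011 0.1826 0.1126] shift [ 0.0045  0.0027 -0.0024] turn [-0.42  0.5  -0.15] gap 0.016 F [-0.1  0.1 -3.1]
```

Call:
carry_out(moves=[-1,0.006,0.002,0,0,0,0,-1,0,0,0.005,0,0,0,-1,0,0,0.018,0,0,0,-1,0,0,0.018,0,0,0,-1,0,0,0.012,0,0,0])

```text
clock: 6.6
tcp_pos: [0.5072, 0.1878, 0.0614]
orientation: [-0.0, 0.838, 0.546, -0.003]
wrist_force: [-14.9, 2.9, 37.8]
finger_gap: 0.0157
```

```bash
python3 -c "
from h import *
rel([.508,.188,.065])"
```

```text
6.6 tcp [0.5072 0.1878 0.0614] shift [ 0.0005  0.0007 -0.0036] turn [-0.21  0.27 -0.2 ] gap 0.0157 F [-14.9   2.9  37.8]
```

Call:
carry_out(moves=[-1,0,0,-0.02,0,0,0,-1,0,0,-0.03,0,0,0,-1,-0.01,0,-0.02,0,0,0,-1,-0.04,0.02,0,0,0,0,-1,-0.04,0.02,0,0,0,0])

```text
clock: 7.22
tcp_pos: [0.5076, 0.0901, 0.132]
orientation: [-0.0, 0.836, 0.549, -0.004]
wrist_force: [0.7, -0.7, -2.4]
finger_gap: 0.0163
```

Call:
carry_out(moves=[-1,-0.05,0.022,0,0,0,0,-1,-0.05,0.022,0,0,0,0,-1,-0.03,0.012,0,0,0,0,-1,0,0,0,0,0,0,-1,0,0,0,0,0,0])

```text
clock: 7.85
tcp_pos: [0.5078, -0.0583, 0.1316]
orientation: [0.0, 0.837, 0.548, -0.003]
wrist_force: [-0.5, 0.3, -2.1]
finger_gap: 0.0161
```

```bash
python3 -c "
from h import *
rel([.514,-.0997,.05])
t=env.read_camera('top')[:,:,::-1];s=env.read_camera('scene')[:,:,::-1]
f=lambda im,x,y,w:cv2.resize(im[y:y+w,x:x+w],(390,390),interpolation=cv2.INTER_CUBIC)
cv2.imwrite('pics/c5.png',np.hstack([f(s,165,135,110),f(s,220,90,180)]))"
```

```text
7.85 tcp [ 0.5078 -0.0583  0.1316] shift [-0.035   0.0224  0.0817] turn [-0.16  0.33  0.02] gap 0.0161 F [-0.5  0.3 -2.1]
```

View pics/c5.png

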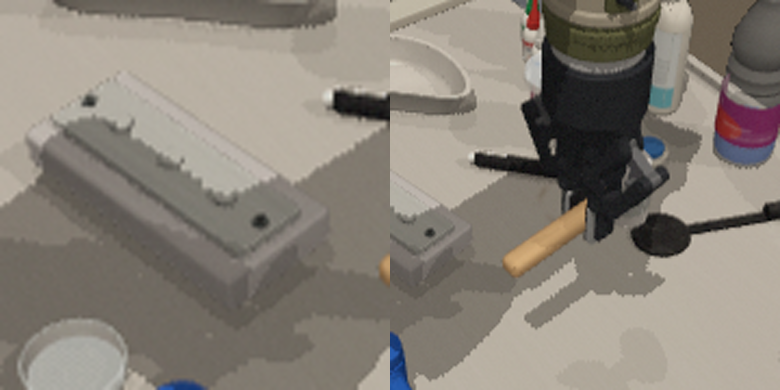

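Picture: all three heads sit level in a line, at (120,125), (172,160) and (227,195) in the left crop, so the pin is home. The mallet still looks level. Now set it down at its old spot.

Call:
carry_out(moves=[-1,-0.02,0.013,0.02,0,0,0,-1,-0.014,0.009,0.02,0,0,0,-1,0,0,0.02,0,0,0,-1,0,0,0.015,0,0,0,-1,0,0,0,0,0,0])

```text
clock: 8.57
tcp_pos: [0.5159, -0.0933, 0.0552]
orientation: [0.001, 0.833, 0.553, -0.002]
wrist_force: [-0.2, 0.3, -2.1]
finger_gap: 0.0158
```

```bash
python3 -c "
from h import *
rel([.514,-.0997,.027])
for z in (.1286,.1386,.1486): print(proj('scene',[[.5078-.076,-.0583+.033,z]]))"
```

```text
8.57 tcp [ 0.5159 -0.0933  0.0552] shift [-0.0065  0.0008  0.0283] turn [-0.06  0.28  0.69] gap 0.0158 F [-0.2  0.3 -2.1]
[[274.26372751 216.49778386]]
[[274.21326041 212.32360006]]
[[274.16179728 208.0670336 ]]
```

Call:
carry_out(moves=[-1,0,0,0.012,0,0,0,-1,0,0,0.008,0,0,0,-1,0,0,0.004,0,0,0,-1,0,0,0.002,0,0,0,-1,0,0,0,0,0,0])

```text
clock: 9.2
tcp_pos: [0.5172, -0.0929, 0.0291]
orientation: [0.002, 0.833, 0.553, -0.002]
wrist_force: [-0.0, 0.4, -2.4]
finger_gap: 0.016
```

```bash
python3 -c "
from h import *
rel([.514,-.0997,.027])"
```

```text
9.2 tcp [ 0.5172 -0.0929  0.0291] shift [-0.0075 -0.0004  0.0022] turn [0.1  0.28 0.78] gap 0.016 F [-0.   0.4 -2.4]
```

Call:
carry_out(moves=[-1,0,0,0.002,0,0,0,-1,0,0,0.001,0,0,0,-1,0,0,0.001,0,0,0,-1,0,0,0,0,0,0,-1,0,0,0,0,0,0])

```text
clock: 9.82
tcp_pos: [0.5178, -0.0933, 0.0255]
orientation: [0.003, 0.833, 0.553, -0.001]
wrist_force: [-0.3, -0.6, -3.1]
finger_gap: 0.0161
```

No contact yet. The handle may have slid up a few mm in the grip during the strike, so I'll keep lowering gently.

Call:
carry_out(moves=[-1,0,0,0.0015,0,0,0,-1,0,0,0.0015,0,0,0,-1,0,0,0.0015,0,0,0,-1,0,0,0,0,0,0,-1,0,0,0,0,0,0])

```text
clock: 10.45
tcp_pos: [0.518, -0.0933, 0.0249]
orientation: [0.004, 0.833, 0.553, -0.0]
wrist_force: [-0.2, 0.3, -2.8]
finger_gap: 0.0158
```

Call:
carry_out(moves=[-1,0,0,0.003,0,0,0,-1,0,0,0.002,0,0,0,-1,0,0,0.002,0,0,0,-1,0,0,0.001,0,0,0,-1,0,0,0,0,0,0])

```text
clock: 11.08
tcp_pos: [0.5182, -0.0933, 0.0246]
orientation: [0.005, 0.833, 0.553, 0.0]
wrist_force: [-0.5, -0.4, -1.5]
finger_gap: 0.0159
```

```bash
python3 -c "
from h import *
rel([.518,-.0933,.021])
s=env.read_camera('scene')[:,:,::-1]
cv2.imwrite('pics/c6.png',cv2.resize(s[160:290,265:395],None,fx=4,fy=4,interpolation=cv2.INTER_CUBIC))"
```

```text
11.07 tcp [ 0.5182 -0.0933  0.0246] shift [-0.     -0.0002  0.0036] turn [0.54 0.32 0.81] gap 0.0159 F [-0.5 -0.4 -1.5]
```

View pics/c6.png

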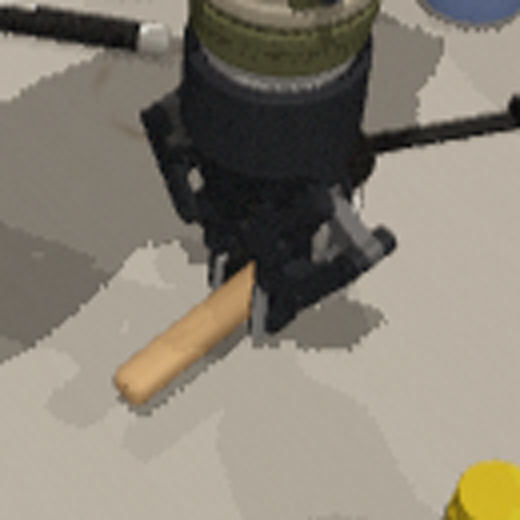

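Call:
carry_out(moves=[-1,0,0,0.004,-0.5,0,0,-1,0,0,0.003,0,0,0,-1,0,0,0.003,0,0,0,-1,0,0,0.003,0,0,0,-1,0,0,0.003,0,0,0])

```text
clock: 11.75
tcp_pos: [0.5174, -0.0927, 0.0223]
orientation: [0.011, 0.832, 0.554, 0.004]
wrist_force: [-13.0, 3.9, 30.1]
finger_gap: 0.016
```

```bash
python3 -c "
from h import *
rel([.518,-.0933,.021])
for z in (.025,.03,.034,.04): print(proj('scene',[[.518-.076,-.0933+.033,z]]))"
```

```text
11.75 tcp [ 0.5174 -0.0927  0.0223] shift [-0.0003  0.0007  0.0013] turn [1.31 0.36 0.88] gap 0.016 F [-13.    3.9  30.1]
[[295.11735142 257.91411868]]
[[295.1870268  256.20096882]]
[[295.24321426 254.81945413]]
[[295.32825076 252.72861109]]
```

Firm contact at 30 N. I'll ease off slightly, then open.

Call:
carry_out(moves=[-1,0,0,-0.002,0,0,0,-1,0,0,0,0,0,0,-0.4,0,0,0,0,0,0,0,0,0,0,0,0,0,0.3,0,0,0,0,0,0])

```text
clock: 12.38
tcp_pos: [0.5182, -0.0929, 0.0236]
orientation: [0.012, 0.832, 0.554, 0.004]
wrist_force: [0.8, 0.6, -0.1]
finger_gap: 0.0551
```

Call:
carry_out(moves=[0.3,0,0,0,0,0,0,0.3,0,0,-0.02,0,0,0,0.3,0,0,-0.04,0,0,0,0.3,0,0,-0.05,0,0,0,0.3,0,0,-0.05,0,0,0])

```text
clock: 13.0
tcp_pos: [0.5118, -0.0895, 0.1827]
orientation: [0.007, 0.833, 0.554, 0.001]
wrist_force: [1.5, -0.5, 0.1]
finger_gap: 0.0554
```

Call:
carry_out(moves=[0.3,0,-0.04,-0.03,0,0,0,0.3,0,-0.05,0,0,0,0,0.3,0,-0.04,0,0,0,0,0.3,0,0,0,0,0,0,0.3,0,0,0,0,0,0])

```text
clock: 13.62
tcp_pos: [0.3926, -0.0391, 0.2168]
orientation: [0.013, 0.833, 0.554, 0.005]
wrist_force: [0.3, 0.0, -0.1]
finger_gap: 0.0555
```

```bash
python3 -c "
from h import *
rel([.518,-.0933,.021])
t=env.read_camera('top')[:,:,::-1];s=env.read_camera('scene')[:,:,::-1]
f=lambda im,x,y,w:cv2.resize(im[y:y+w,x:x+w],(390,390),interpolation=cv2.INTER_CUBIC)
cv2.imwrite('pics/c7.png',np.hstack([f(s,265,160,130),f(s,165,135,110)]))"
```

```text
13.62 tcp [ 0.3926 -0.0391  0.2168] shift [-0.0003  0.1314  0.1994] turn [1.53 0.32 0.85] gap 0.0555 F [ 0.3  0.  -0.1]
```

View pics/c7.png

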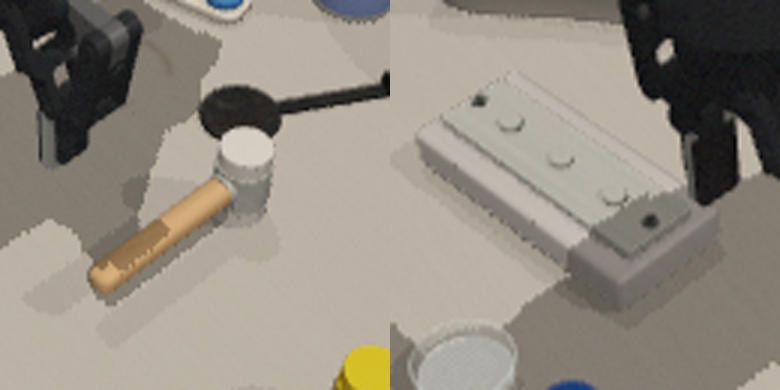

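The mallet stands upright and released, head at about (246,175) in the left crop. All three pins are level, at (512,123), (560,157) and (615,196) in the right crop. The arm is clear.

```bash
python3 -c "
from workcell import env
print(env.get_state()['clock'],env.hand_in())"
```

```text
the job is handed in; nothing more can be done
13.725 None
```

The raised pin (the middle one) is down and the mallet is back on the worktop, standing on its head and released. I handed the job in at 13.7 s.

- **Strike:** I gripped the mallet by its handle, lifted it and hit the pin with its lower face until it stopped. The wrist read about 38 N upward, plus about 15 N sideways, at the end of that stroke.
- **Pin check:** the last picture shows all three pin heads level on the plate. I judged this by eye and did not measure the travel. I never read the pin's speed either; the stroke was commanded at about 0.1 m/s.
- **Mallet check:** the last picture shows it upright near where it started, with the arm clear and the wrist force near zero.
- **Disagreements:**
    - The mallet shifted a few mm in the grip. It touched the worktop at a TCP height of about 22–25 mm, where 27 mm was expected, so I pressed it down to about 30 N before easing off and letting go.
    - Before the strike, the camera put the mallet head about 4 mm off the computed position, and I corrected for that.

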